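# Hold the eyelet press ejector down through the guard opening

### The job

The box tab that has just been eyeletted is still sitting down on the lower die of the eyelet press. Reach down through the hand opening in the top of the steel guard and press the pad of the ejector lever fully down with your fingertips, without touching the guard, so that the tab is lifted off the die. Finish while still holding the lever fully down, so that the tab can be taken out from the side; do not touch the tab or work the press's own handle, and leave the other things on the bench where they are.

Things in the scene. Friction and masses are not known exactly. Their poses are not given: they have to be found in the camera images.
- press: bench eyelet press, grey-green cast C-frame on a base plate 430 x 190 x 24 mm, bolted down, 325 mm high without its handle. Origin: on the table directly under the middle of the guard's hand opening; its x axis runs from the operator's side to the back (guard opening at x = 0, die at x = 165 mm, column behind), z up. The head overhangs from x = 125 mm on, 240 to 325 mm up, 70 mm wide. The table is at z = 0.
- opening (a point): middle of the hand opening in the guard's top, in the plane of its upper face, 135 mm above the table. The opening is 120 mm along the press's y and 90 mm along its x; the sheet round it is 3 mm thick. Axes as those of the press.
- guard: the fixed guard over the front of the press: sheet-steel top (x from -67 to 100 mm, y from -88 to 88 mm in the press's frame) on barred sides; behind it, at x = 100 mm, a clear screen rises to 241 mm above the table, with clear sides running back round the ram. Feed slots 75 to 130 mm up are left at both sides of the die. Its origin and axes are those of the press.
- pad (a point): pressing pad at the front end of the ejector lever: grooved steel plate 40 mm (x) by 44 mm (y), 7 mm thick. This point: middle of its top face, right under the middle of the opening, 112 mm above the table (23 mm below the guard's upper face) at rest and about 92 mm up and 5 mm nearer the operator (-x) when fully down. It tilts with the lever; at rest its axes are those of the press. There are no parts in the way beside it within the opening.
- lever (a joint): ejector lever, turning on a pin 100 mm behind the pad and 76 mm up, rad: 0 at rest (pad up), 0.2 fully down against its stop. A spring returns it; at the pad it takes about 4 N to start and 9 N to hold at the stop. The sleeve round the die rises 13 mm with it.
- handle (a joint): the press's own handle, a bar with a black ball knob rising from the right (-y) side of the head to about 445 mm up, rad: 0 at rest; not to be worked (pulling it drives the ram down).
- tab_mid (a point): middle of the box-board tab, 70 x 90 x 3 mm, with a round fibre washer and brass eyelet, lying on the sleeve round the lower die (die axis at x = 165 mm in the press's frame, middle of the tab about 102 mm above the table at the start). It rises 13 mm when the lever is fully down.
- jar: white jar with red lid, 60 mm wide, 68 mm high, bystander; origin at the middle of its underside
- vial_a: small clear bottle, 30 mm wide, 85 mm high, bystander; origin at the middle of its underside
- vial_b: second small clear bottle, the same, bystander
- tin: small open aluminium bowl, 68 mm wide, 30 mm high, bystander; origin at the middle of its underside
- spool: spool of white tape, 44 mm wide, 40 mm high, bystander; origin at the middle of its underside
- weight: brass weight, 50 mm wide, 45 mm high, bystander; origin at the middle of its underside
- mallet_mid (a point): small hammer lying on the table, bystander; a point about half-way along it
Things that resemble listed ones, but are neither listed nor needed, are in the scene too. Leave any pink or purple look-alike of the part that bears tab_mid alone.

How it is judged:
By the outcome, as a careful person would: the job done as asked, in the order asked, and still so for the second after the job is handed in, while the arm keeps its last pose, push and grip.
It also fails if it takes over 29 s, if anything falls off the work surface, if the arm or the gripper's body presses on something with over 40 N, if the wrist force passes 120 N, or if a joint passes its speed limit or range.

### The arm

A 6-joint arm with a two-finger parallel gripper is mounted at the origin on the work surface. World frame = base frame: x ahead of the robot, y to its left, z up, the work surface at z = 0. Lengths are in m, angles in rad, forces in N, time in s.
With the tool pointing down it reaches from about 0.275 to 0.975 m from the base axis. Payload 8.4 kg.
Tool frame: the origin (TCP) lies midway between the tips of the shut fingers; the grasp point (between the pads) lies 19 mm behind it; z points along the fingers, y is the direction in which the jaws open and shut (so a half turn about z gives the same grasp; the last joint's range is limited). The gripper opens to 92 mm and grips with 3 to 60 N. Pads are 20 mm wide; open, the fingers measure 128 mm over their backs; the gripper's body (75 mm by 189 mm) begins 69 mm behind the grasp point.
Start: joints at [-1.115, 0.353, 1.633, -0, 1.155, -0.002], TCP at [0.276, -0.561, 0.215] pointing down, gripper open.
Joint ranges: [-2.63, 2.63], [-0.92, 2.1], [0.06, 2.66], [-1.3, 4.44], [0, 2.69], [-3.02, 3.02]. Speed limits (rad/s): [2.22, 2.22, 2.79, 3.14, 3.14, 3.14].

### API

Orientations are given as a unit quaternion [x, y, z, w].
In Python, from rig import read_state, get_image, camera_info, finish_job gives the robot as it stands.
- The arm moves only by the tool arm_command, never from a script. Its argument "motion" is a list of rows, each a list of 5 numbers: the shift along the world's x, y, z in m, then the turn about the world's z in degrees, then the gripper command: -1 is shut, 1 is fully open, values between are in proportion. In form: [[x, y, z, twist, gripper], ...]. A call has 1 to 8 rows; each row is the pose to reach, as a shift and turn from the pose commanded when the call began; what a row does not reach only later rows make up. A row lasts 1/12 s, in which the tool goes at most 41.7 mm and 7.16 degrees, less where a joint would pass 70% of its speed; a pose out of reach is approached as far as the arm can. A call with a gripper value outside its range is refused whole. The fingers move at their own pace and stop on an object; the grip force is fixed at half the most. Time passes only in rows, so rows that repeat a pose let the fingers close. It gives the time, the measured TCP pose, the force and the opening at its end, in the units of the state.
- read_state(): the state, without advancing time (a new reading comes with each control period).
- get_image(name): name is "side" or "top"; returns the picture (400x640x3 uint8, blue, green, red); there is no depth.
- camera_info(name): a dict with "K" (3x3 intrinsics, pixels), "dist" ([k1, k2, p1, p2, k3] as OpenCV has them; the pictures are not rectified), "R" (3x3) and "t" (3): a world point X has camera coordinates R X + t. Camera axes: x right, y down, z forward; pixel columns grow to the right and rows downward; lengths in m; the calibration is good to about 2 mm. A picture is of the moment at which its call begins. camera_info takes no time and is no camera call.
- finish_job(): hands the job in, once; it reports no verdict.
The state is a dict: "t": time; "joints": joint angles; "qvel": joint speeds; "effort": joint torques, N m; "eef_pos": TCP position; "ee_rot": TCP orientation; "force": force on the tool from outside, world axes, zero at the start; "torque": the same for the moment, N m; "finger_gap": finger opening in m.
Only numpy, scipy, OpenCV 4.12 (cv2) and the standard library are available. Lean on these libraries where they do the work, as an engineer would, in place of code of your own. Each camera call takes 0.05 s, during which the arm holds its last target.

## Working session

There is one attempt and no reset: what is moved stays moved. The work goes in short steps, Python scripts to look and compute and a tool call to move; the robot and the scene stay as the last step left them, time stands still between calls to the robot, and variables do not carry over. Pictures are saved under pics/ and viewed, and the job is handed in when it is done.

Besides the shell and the picture viewer there is one more tool, called after "Request:" as name(argument=value, ...) on one line, values as JSON. arm_command: Moves the arm, as the interface text tells. Its arguments: {"type":"object","properties":{"motion":{"type":"array"}},"required":["motion"]}

```bash
mkdir -p pics; python3 - <<'E'
from rig import *
import cv2
for n in("side","top"):
    cv2.imwrite(f"pics/{n}0.png",get_image(n)); c=camera_info(n); print(n,c)
s=read_state(); print(s)
E
```

```text
side {'K': array([[401.22206771,   0.        , 315.47545905],
       [  0.        , 401.22206771, 198.01607224],
       [  0.        ,   0.        ,   1.        ]]), 'dist': array([-0.04920782,  0.        ,  0.        ,  0.        ,  0.        ]), 'R': array([[-9.37804036e-01, -3.47164554e-01, -6.01421315e-04],
       [-1.93169960e-01,  5.23252569e-01, -8.29995251e-01],
       [ 2.88459626e-01, -7.78256720e-01, -5.57770134e-01]]), 't': array([0.54006249, 0.2463056 , 1.45152244])}
top {'K': array([[471.068188  ,   0.        , 322.9816439 ],
       [  0.        , 471.068188  , 200.09251332],
       [  0.        ,   0.        ,   1.        ]]), 'dist': array([-0.12298677,  0.        ,  0.        ,  0.        ,  0.        ]), 'R': array([[ 0.01493357, -0.99981657, -0.01199263],
       [-0.99307546, -0.013433  , -0.11670769],
       [ 0.11652518,  0.01365245, -0.9930939 ]]), 't': array([-0.00290074,  0.58500629,  1.48359253])}
{'t': 0.1, 'joints': array([-1.11540354e+00,  3.53576918e-01,  1.63405536e+00, -9.42269566e-06,
        1.15519952e+00, -2.41416555e-03]), 'qvel': array([-0.00131765,  0.00079908, -0.00176018, -0.00016814, -0.00127941,
       -0.00073521]), 'effort': array([ 4.52283566e-04, -5.94905698e+01, -3.34931266e+01,  6.99846307e-02,
        1.84842793e-02, -1.76928535e-05]), 'eef_pos': array([ 0.27603218, -0.56024539,  0.21394188]), 'ee_rot': array([ 9.73915173e-01,  2.26911550e-01, -1.43328504e-04, -6.02779476e-04]), 'force': array([-0.14726691, -0.11446481, -0.03263955]), 'torque': array([ 0.0121022 ,  0.05449536, -0.00495355]), 'finger_gap': 0.09174739523955651}
```

View pics/side0.png

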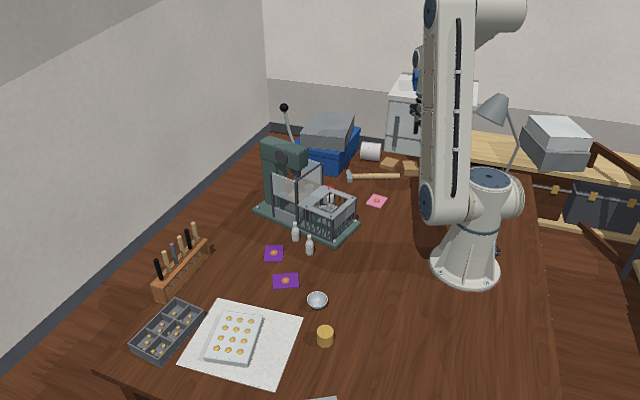

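View pics/top0.png

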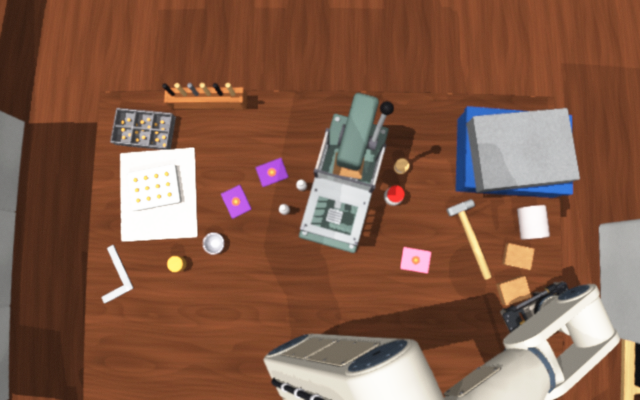

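The top view shows the press at about (345,170). Its guard top surrounds an opening near (335,215), with the pad inside it. The side view shows the guard near (328,205). I'll crop in on both.

```bash
python3 - <<'E'
import cv2
a=cv2.imread("pics/top0.png")[150:260,285:415]; cv2.imwrite("pics/topc.png",cv2.resize(a,None,fx=6,fy=5.4,interpolation=cv2.INTER_CUBIC)[:600])
a=cv2.imread("pics/side0.png")[130:250,245:375]; cv2.imwrite("pics/sidec.png",cv2.resize(a,None,fx=5,fy=5,interpolation=cv2.INTER_CUBIC)[:600])
E
```

```text
(no output)
```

View pics/topc.png

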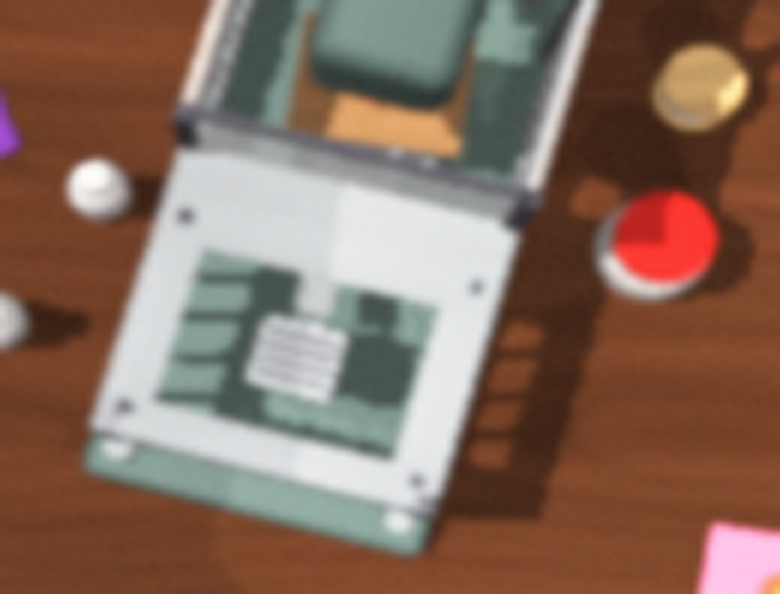

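View pics/sidec.png

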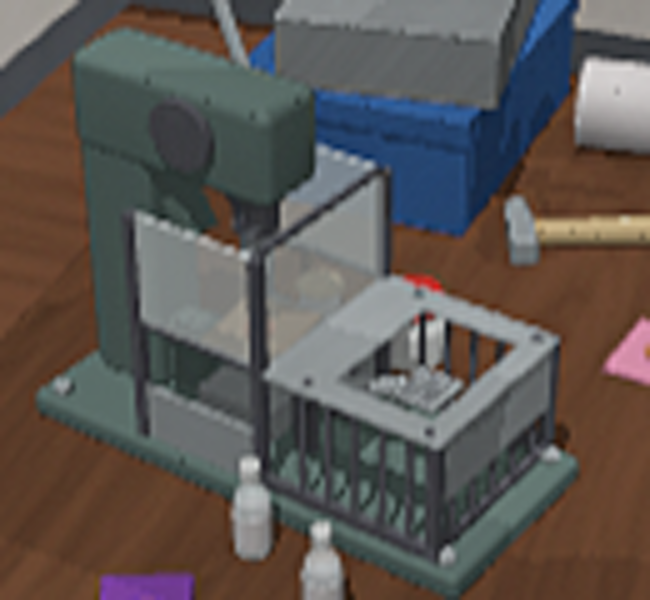

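```bash
cat > h.py <<'E'
import numpy as np,cv2
from rig import *
def ray(n,p):
    c=camera_info(n);u=cv2.undistortPoints(np.array([[p]],float),c["K"],c["dist"])[0,0]
    R=np.array(c["R"]);return -R.T@c["t"],R.T@np.array([u[0],u[1],1])
def plane(n,p,z):
    o,d=ray(n,p);return o+d*(z-o[2])/d[2]
def proj(n,X):
    c=camera_info(n);R=np.array(c["R"]);r=cv2.Rodrigues(R)[0]
    return cv2.projectPoints(np.array(X,float).reshape(-1,3),r,c["t"],c["K"],c["dist"])[0].reshape(-1,2)
E
python3 - <<'E'
from h import *
T=lambda l:[((x+.5)/6-.5+285,(y+.5)/5.4-.5+150) for x,y in l]
S=lambda l:[((x+.5)/5-.5+245,(y+.5)/5-.5+130) for x,y in l]
def show(nm,n,l,z):
    P=np.array([plane(n,p,z) for p in l]);m=P.mean(0);e=np.roll(P,-1,0)-P
    print(nm,m.round(4),"sides",np.linalg.norm(e,axis=1).round(4),"ang",np.degrees(np.arctan2(e[:,1],e[:,0])).round(1));return P
show("open top","top",T([(205,250),(440,305),(395,460),(157,403)]),.135)
show("pad top","top",T([(262,312),(348,345),(330,402),(246,383)]),.112)
show("open side","side",S([(425,308),(510,355),(430,418),(342,380)]),.135)
show("pad side","side",S([(425,368),(462,380),(418,410),(370,385)]),.112)
show("guard","top",T([(183,145),(522,228),(435,510),(90,432)]),.135)
E
```

```text
open top [ 0.5281 -0.031   0.135 ] sides [0.1216 0.0891 0.1226 0.0886] ang [-103.9  165.9   75.9  -14.8]
pad top [ 0.5265 -0.0299  0.112 ] sides [0.0475 0.0335 0.0439 0.041 ] ang [-112.4  164.8   76.7  -10.6]
open side [ 0.5268 -0.0296  0.135 ] sides [0.0931 0.1055 0.0822 0.121 ] ang [ 153.9   72.4  -16.6 -103. ]
pad side [ 0.5336 -0.0311  0.112 ] sides [0.033  0.0536 0.0496 0.0495] ang [ 170.2   68.8  -22.  -131.6]
guard [ 0.5429 -0.0349  0.135 ] sides [0.1768 0.1631 0.1768 0.1672] ang [-104.6  164.9   76.7  -15.1]
```

Candidates for the pad:
- The ribbed plate inside the guard opening at top (334,215). I chose this one.
- The guard's top sheet at about (340,205).
- The brown tab at about (350,172).
- Purple tabs at (236,201) and (271,172), and a pink one at (416,260), which I'll leave alone.

The measured opening is 122 x 89 mm and the pad about 44 x 40 mm. Both views agree, with the centre at (0.5275, -0.031) and the press yaw at -14.5°.

First I raise the arm, shut the fingers and twist.

Request:
arm_command(motion=[[0,0,0.04,-7,-1],[0,0,0.08,-14,-1],[0,0,0.1,-21,-1],[0.015,0.035,0.1,-28,-1],[0.03,0.07,0.1,-35,-1],[0.045,0.105,0.1,-40.7,-1],[0.06,0.14,0.1,-40.7,-1],[0.075,0.175,0.1,-40.7,-1]])

```text
t: 0.77
eef_pos: [0.3513, -0.3839, 0.3143]
ee_rot: [0.992, -0.127, -0.0, -0.0]
force: [1.9, -0.1, -0.4]
finger_gap: 0.0406
```

Request:
arm_command(motion=[[0.017,0.035,0,0,-1],[0.034,0.07,0,0,-1],[0.051,0.105,0,0,-1],[0.068,0.14,0,0,-1],[0.085,0.175,0,0,-1],[0.102,0.21,0,0,-1],[0.119,0.245,0,0,-1],[0.119,0.245,0,0,-1]])

```text
t: 1.43
eef_pos: [0.4722, -0.1355, 0.3144]
ee_rot: [0.992, -0.124, 0.0, -0.001]
force: [-0.1, 0.3, -0.2]
finger_gap: 0.0002
```

```bash
python3 - <<'E'
from h import *
from scipy.spatial.transform import Rotation as Ro
s=read_state();print(s["t"],s["eef_pos"],s["joints"].round(3),s["force"],s["finger_gap"]);M=Ro.from_quat(s["ee_rot"]).as_matrix();print(np.degrees(np.arctan2(M[1,0],M[0,0])),M[:,2])
E
```

```text
1.4333 [ 0.47219431 -0.13545361  0.31441336] [-0.284  0.053  1.786  0.003  1.302  1.534] [-0.13908192  0.27564101 -0.21375378] 0.00019622620689444515
-14.226319525221422 [ 7.86999870e-04  2.31853997e-03 -9.99997002e-01]
```

Request:
arm_command(motion=[[0.017,0.035,0,0,-1],[0.034,0.07,0,0,-1],[0.0505,0.106,0,0,-1],[0.0505,0.106,-0.035,0,-1],[0.0505,0.106,-0.07,0,-1],[0.0505,0.106,-0.1,0,-1],[0.0505,0.106,-0.11,0,-1],[0.0505,0.106,-0.11,0,-1]])

```text
t: 2.1
eef_pos: [0.5188, -0.0348, 0.2021]
ee_rot: [0.992, -0.126, -0.003, 0.0]
force: [-0.1, 0.5, 0.3]
finger_gap: 0.0005
```

```bash
python3 - <<'E'
from h import *
from scipy.spatial.transform import Rotation as Ro
for n,sl in(("top",(slice(150,260),slice(285,415))),("side",(slice(90,250),slice(245,425)))):
    a=get_image(n); 
    s=read_state()
    cv2.imwrite(f"pics/{n}1.png",cv2.resize(a[sl],None,fx=3.7,fy=3.7,interpolation=cv2.INTER_CUBIC))
print(s["t"],s["eef_pos"],s["joints"].round(3),s["qvel"].round(4),s["force"]);M=Ro.from_quat(s["ee_rot"]).as_matrix();print(np.degrees(np.arctan2(M[1,0],M[0,0])),M[:,2])
p=proj("side",s["eef_pos"]);print(p,(p-[245,90])*3.7)
E
```

```text
2.2 [ 0.52128315 -0.03505704  0.20556719] [-0.07   0.203  1.861 -0.     1.077  1.754] [ 0.0008 -0.0212 -0.0228 -0.0007 -0.0007  0.003 ] [ 0.41790177 -0.3472689   0.2048659 ]
-14.49659780019281 [ 5.85174239e-04 -7.03896979e-05 -9.99999826e-01]
[[332.22885748 186.53224732]] [[322.74677267 357.16931508]]
```

View pics/side1.png

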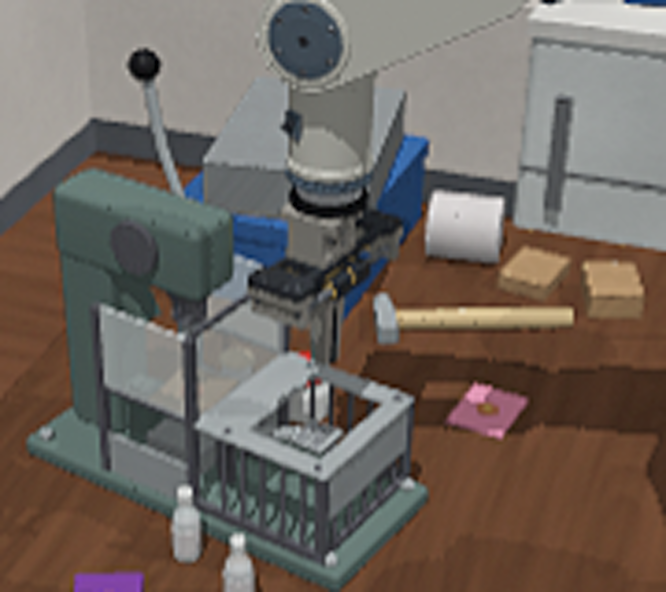

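View pics/top1.png

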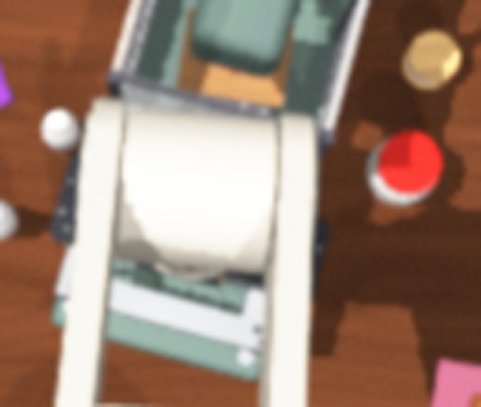

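The fingers hang over the opening with the jaw line along the press's y, and the tip shows at about (322,357) in the side crop. I'll correct xy by +2/+5 mm and lower to just above the pad.

Request:
arm_command(motion=[[0.002,0.005,0,0,-1],[0.002,0.005,0,0,-1],[0.002,0.005,-0.015,0,-1],[0.002,0.005,-0.03,0,-1],[0.002,0.005,-0.045,0,-1],[0.002,0.005,-0.06,0,-1],[0.002,0.005,-0.075,0,-1],[0.002,0.005,-0.082,0,-1]])

```text
t: 2.87
eef_pos: [0.5229, -0.0296, 0.1222]
ee_rot: [0.992, -0.126, 0.0, -0.0]
force: [-0.3, 0.3, 0.2]
finger_gap: 0.0003
```

Request:
arm_command(motion=[[0,0,0,0,-1],[0,0,0,0,-1],[0,0,0,0,-1]])

```text
t: 3.12
eef_pos: [0.5236, -0.0297, 0.1238]
ee_rot: [0.992, -0.126, 0.001, -0.0]
force: [0.4, -0.1, -0.1]
finger_gap: 0.0004
```

```bash
python3 - <<'E'
from h import *
a=get_image("side");s=read_state()
cv2.imwrite("pics/side2.png",cv2.resize(a[130:250,245:375],None,fx=5,fy=5,interpolation=cv2.INTER_CUBIC))
print(s["t"],s["eef_pos"],s["force"]);p=proj("side",s["eef_pos"]);print((p-[245,130])*5)
E
```

```text
3.1667 [ 0.52358401 -0.02968588  0.12374575] [-0.02570824 -0.15000395 -0.05114177]
[[428.76086171 374.77469508]]
```

View pics/side2.png

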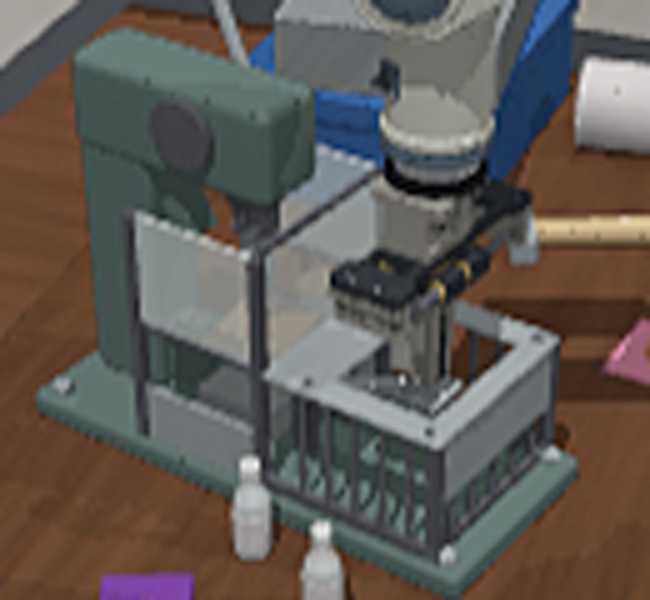

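The fingertips are inside the opening, just above the pad and clear of the rim. The tip is at about (428,385) in the crop. Now I'll press gradually.

Request:
arm_command(motion=[[0,0,-0.004,0,-1],[0,0,-0.008,0,-1],[0,0,-0.012,0,-1],[0,0,-0.016,0,-1],[0,0,-0.02,0,-1],[0,0,-0.023,0,-1],[0,0,-0.023,0,-1]])

```text
t: 3.75
eef_pos: [0.5197, -0.0289, 0.0985]
ee_rot: [0.992, -0.126, -0.003, -0.0]
force: [-8.8, 4.0, 10.3]
finger_gap: 0.0006
```

Request:
arm_command(motion=[[0,0,-0.002,0,-1],[0,0,-0.004,0,-1],[0,0,-0.006,0,-1],[0,0,-0.006,0,-1],[0,0,-0.006,0,-1]])

```text
t: 4.17
eef_pos: [0.5189, -0.0288, 0.0927]
ee_rot: [0.992, -0.126, -0.004, -0.0]
force: [-11.9, 4.7, 11.3]
finger_gap: 0.0001
```

Request:
arm_command(motion=[[-0.002,0.0005,-0.001,0,-1],[-0.004,0.001,-0.002,0,-1],[-0.004,0.001,-0.002,0,-1],[-0.004,0.001,-0.002,0,-1]])

```text
t: 4.5
eef_pos: [0.5186, -0.0285, 0.0923]
ee_rot: [0.992, -0.126, -0.0, -0.0]
force: [-4.0, 1.3, 13.4]
finger_gap: 0.0005
```

```bash
python3 - <<'E'
from h import *
a=get_image("side");s=read_state()
cv2.imwrite("pics/side3.png",cv2.resize(a[130:250,245:375],None,fx=5,fy=5,interpolation=cv2.INTER_CUBIC))
a=get_image("top")
cv2.imwrite("pics/top3.png",cv2.resize(a[150:260,285:415],None,fx=5,fy=5,interpolation=cv2.INTER_CUBIC))
print(s["t"],s["eef_pos"],s["force"],s["torque"]);p=proj("side",s["eef_pos"]);print((p-[245,130])*5)
E
```

```text
4.55 [ 0.51858287 -0.02854939  0.09223404] [-4.84236191  1.25855867 13.62540833] [ 0.17537079  0.84374733 -0.00347744]
[[433.5213362  409.80281424]]
```

View pics/side3.png

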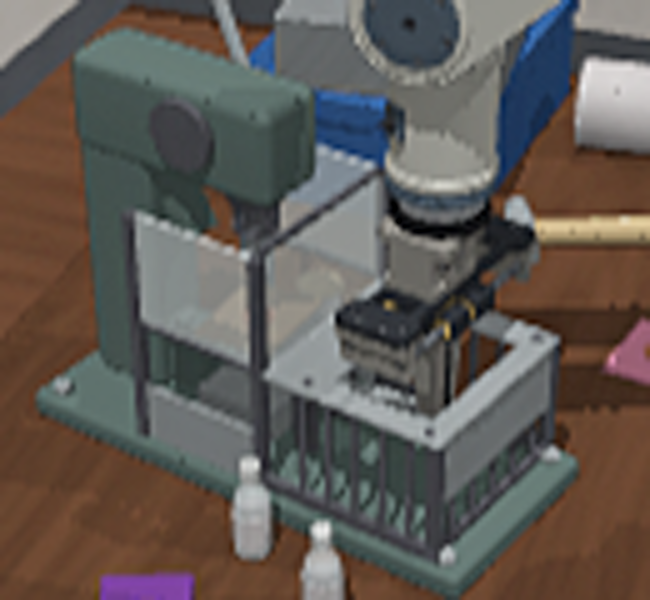

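View pics/top3.png

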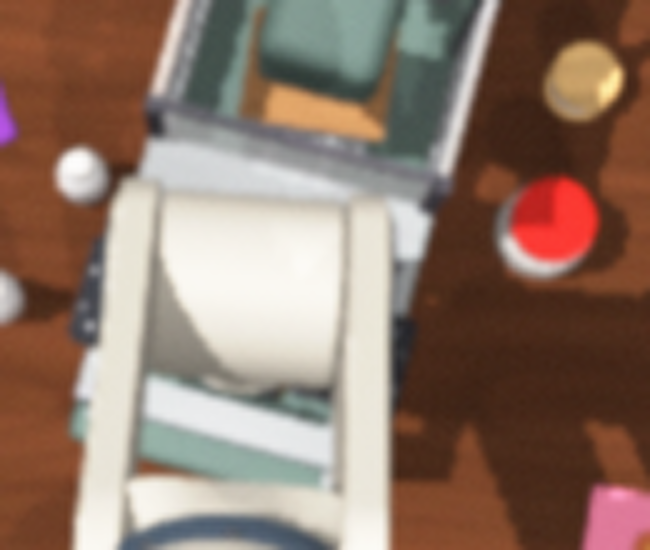

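The gripper is inside the opening with no rim contact visible. The tab seems raised in the side view at about (265,290). I'll press a little further to see the force climb at the stop.

Request:
arm_command(motion=[[0,0,-0.001,0,-1],[0,0,-0.002,0,-1],[0,0,-0.002,0,-1],[0,0,-0.002,0,-1]])

```text
t: 4.93
eef_pos: [0.5186, -0.0285, 0.0915]
ee_rot: [0.992, -0.126, -0.0, -0.0]
force: [-10.3, 0.2, 30.2]
finger_gap: 0.0002
```

Request:
arm_command(motion=[[0,0,-0.001,0,-1],[0,0,-0.002,0,-1],[0,0,-0.002,0,-1],[0,0,-0.002,0,-1]])

```text
t: 5.27
eef_pos: [0.5187, -0.0285, 0.0908]
ee_rot: [0.992, -0.126, 0.0, -0.0]
force: [-17.1, 2.4, 47.8]
finger_gap: 0.0004
```

The force climbs with hardly any travel at z≈0.092, so this is the stop. I'll ease back to about 30 N and check the tab's rise.

Request:
arm_command(motion=[[0,0,0.001,0,-1],[0,0,0.002,0,-1],[0,0,0.002,0,-1],[0,0,0.002,0,-1],[0,0,0.002,0,-1],[0,0,0.002,0,-1]])

```text
t: 5.77
eef_pos: [0.5187, -0.0285, 0.0915]
ee_rot: [0.992, -0.126, 0.0, -0.0]
force: [-10.0, 1.3, 30.0]
finger_gap: 0.0003
```

```bash
python3 - <<'E'
from h import *
b=get_image("side");s=read_state();t=get_image("top")
print(s["t"],s["eef_pos"],s["force"],s["qvel"].round(3))
a=cv2.imread("pics/side0.png");a2=cv2.imread("pics/top0.png")
f=lambda i:cv2.resize(i[165:225,265:320],None,fx=7,fy=7,interpolation=cv2.INTER_CUBIC)
cv2.imwrite("pics/cmp.png",np.hstack([f(a),f(b)]))
g=lambda i:cv2.resize(i[150:185,325:385],None,fx=6.5,fy=6.5,interpolation=cv2.INTER_CUBIC)
cv2.imwrite("pics/cmpt.png",np.hstack([g(a2),g(t)]))
O=np.array([.5275,-.0308]);c,sn=np.cos(np.radians(-14.5)),np.sin(np.radians(-14.5))
W=lambda x,y,z:[O[0]+c*x-sn*y,O[1]+sn*x+c*y,z]
for sx,sy in((130,45),(200,45),(130,-45)):
  print((sx,sy),[((proj("side",W(sx/1e3,sy/1e3,z))[0]-[265,165])*7).round(0) for z in(.1035,.1165)],[((proj("top",W(sx/1e3,sy/1e3,z))[0]-[325,150])*6.5).round(0) for z in(.1035,.1165)])
E
```

```text
5.8167 [ 0.51865942 -0.02853873  0.09147198] [-10.07150467   1.1040884   30.03072163] [-0.002 -0.001 -0.002  0.     0.001 -0.001]
(130, 45) [array([219., 269.]), array([219., 250.])] [array([ 41., 143.]), array([ 41., 138.])]
(200, 45) [array([123., 230.]), array([122., 211.])] [array([79.,  5.]), array([79., -1.])]
(130, -45) [array([311., 198.]), array([311., 180.])] [array([223., 192.]), array([225., 188.])]
```

View pics/cmp.png

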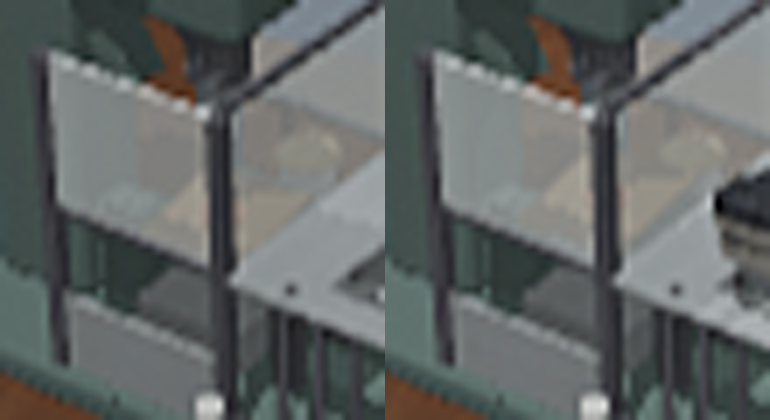

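View pics/cmpt.png

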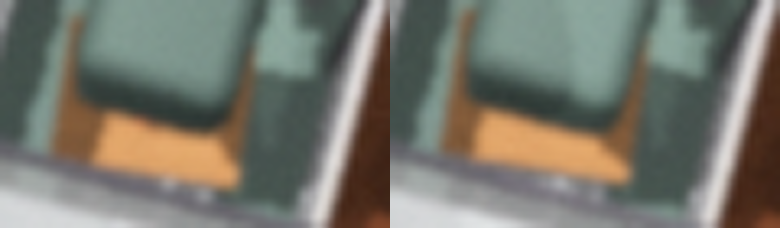

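In the before/after crops, the tab's edge moved up about 20 crop pixels in the side view (19 predicted for 13 mm) and about 5 in the top view (about 5 predicted). The lever is at its stop with a steady 30 N on it, so I'm handing in.

```bash
python3 -c "
from rig import *
print(finish_job())"
```

```text
the job is handed in; nothing more can be done
None
```

The ejector lever is held fully down and the tab is lifted off the die; I handed the job in at about 5.8 s with the arm still pressing. I reached through the guard's opening with the fingers shut, turned to line up with the press, and pressed the pad to its stop.

- **Lever at stop:** the fingertips stopped at z = 0.0915 m against the roughly 92 mm given. From there the force climbed to 48 N with almost no further travel. I eased back to a steady 30 N; the lever needs about 9 N to hold.
- **Tab lifted:** before/after pictures show its edge raised by about the amount a 13 mm lift should give, in both views. I judged that shift by eye.
- **Guard and bystanders:** I saw no contact with the guard in the pictures, and there was no force before the pad was reached. No bystander was seen to move, though I checked those by eye only.
- **Disagreements:** pressing gave a side force of about 12 N at first, which I put down to friction as the pad swings towards the operator. I followed it by 4 mm, and it was about 10 N at the end. The 48 N peak was at the fingertips on the pad, above the 40 N allowed for the arm or gripper body; I took that limit not to cover fingertips.

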